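# Feel the gap of the brim press with the taper feeler

### The job

Check the gap of the small brim press: pick up the taper feeler by its wooden handle, lay its blade flat on the lower plate and slide it, thin end first and square to the open front, between the two steel plates until it drags snugly against the upper plate. Stop there, when the sprung upper plate just begins to rise (2 mm at most), and finish still holding the feeler at that depth by its handle so that the gap can be read. Leave the other things on the bench alone.

Things in the scene. Friction and masses are not known exactly. Their poses are not given: they have to be found in the camera images.
- feeler_grip (a point): Taper feeler: steel blade with an upright wooden handle block on its rear, lying flat; 150 mm long, about 0.18 kg. Point: middle of the handle, 28 mm above the flat underside. x along the blade to its thin end, z up. Handle 55 mm long (x), 22 mm wide (y), top 46 mm above the underside; the steel under it is 26 mm wide, 9.3 mm thick. Handle's front is 95 mm behind the thin end.
- feeler_tip (a point): Middle of the thin end of the feeler's blade, on its underside, 122.5 mm ahead (+x) of and 28 mm below feeler_grip; same axes. The blade is 26 mm wide, flat below; its top face rises evenly from 1.8 mm thick at the tip to 9.3 mm at 75 mm behind it (0.1 mm per mm), then stays 9.3 mm.
- lower_mouth (a point): Mouth of the press's gap: point on the flat top of the fixed lower plate, mid-width, below the upper plate's front edge, 34 to 36.5 mm above the bench. x points into the gap (slide this way), y along the edge, z up. The plate is 90 mm wide and juts 35 mm in front of this point as a ledge; the base juts 45 mm, 22 mm high. The press's overhead arm, 117 mm high, starts 25 mm past this point.
- upper_edge (a point): Middle of the lower front edge of the press's upper plate, straight above lower_mouth; same axes. The gap between the plates at rest is 3.5 to 6 mm, different each time. The upper plate is 90 mm wide, 75 mm deep (along x) and 14 mm thick.
- upper_plate (a joint): Rise of the sprung upper plate in m: 0 at rest on its stop, up to 0.008. It presses down with about 4.5 N at rest plus 1 N per mm of rise. The blade wedges it up by 0.1 mm per mm slid in after first contact. From that contact on, the drag along the slide rises within a few mm by some 5 to 9 N over what the blade has when it only rubs on the lower plate.
- bone_folder: Bystander: flat wooden folding tool, 150 mm long, 24 mm wide, 6 mm high, lying on the bench; origin at its underside near the middle, x along it.
- bead_jar: Bystander: glass jar with steel cap, 60 mm across, 85 mm high; origin at the centre of its underside.
- flask: Bystander: black drinks flask, 72 mm across, 225 mm high; origin at the centre of its underside.
Not all that is in view belongs to the job. There is more than one size of the part that bears upper_edge; the job needs the middle-sized.

How it is judged:
On the way:
1. the feeler is lifted clear of the bench in the fingers (contact force between the fingers and feeler above 1 N and height (world z) of feeler_tip above 0.02 m and height (world z) of feeler_grip above 0.045 m), for 0.2 s.
At the end, for the whole second after the job is handed in: Fingers hold the feeler; its thin end is over 8 mm inside the gap, within 32 mm of mid-width, 0.2 rad of square, 0.12 rad of level; it presses the upper plate with over 2 N and the lower with over 1 N; the upper plate is raised under 3 mm; the feeler is still (under 10 mm/s) (contact force between the fingers and feeler above 1 N and x of feeler_tip in the frame of lower_mouth above 0.008 m and y of feeler_tip in the frame of lower_mouth between -0.032 and 0.032 m and angle between the x axis of feeler_tip and the x axis of lower_mouth, either way round below 0.2 rad and angle between feeler_tip's own z axis and vertical below 0.12 rad and contact force between feeler and upper_plate above 2 N and contact force between feeler and lower_plate above 1 N and value of joint upper_plate below 0.003 m and linear speed of feeler below 0.01 m/s); the arm keeps its last pose, push and grip.
It fails at once if the blade is forced: upper plate raised by more than 5 mm (value of joint upper_plate above 0.005 m).
It fails at once if the bone folder is disturbed (moved over 30 mm) (distance of bone_folder from where it was at the start of the episode above 0.03 m).
It fails at once if the jar is disturbed (moved over 30 mm) (distance of bead_jar from where it was at the start of the episode above 0.03 m).
It fails at once if the flask is disturbed (moved over 30 mm) (distance of flask from where it was at the start of the episode above 0.03 m).
It also fails if it takes over 72 s, if anything falls off the work surface, if the arm or the gripper's body presses on something with over 40 N, if the wrist force passes 120 N, or if a joint passes its speed limit or range.

### The arm

A 6-joint arm with a two-finger parallel gripper is mounted at the origin on the work surface. World frame = base frame: x ahead of the robot, y to its left, z up, the work surface at z = 0. Lengths are in m, angles in rad, forces in N, time in s.
With the tool pointing down it reaches from about 0.375 to 0.9 m from the base axis. Payload 3.1 kg.
Tool frame: the origin (TCP) lies midway between the tips of the shut fingers; the grasp point (between the pads) lies 19 mm behind it (robot.tcp_to_grasp is the distance from the TCP to the grasp point, in m); z points along the fingers, y is the line along which they close (so a half turn about z gives the same grasp; the last joint's range is limited). The gripper opens to 87 mm and grips with 3 to 60 N. Pads are 19 mm wide; open, the fingers measure 117 mm over their backs; the gripper's body (75 mm by 190 mm) begins 51 mm behind the grasp point.
Start: joints at [-1.288, 0.527, 1.433, -0, 1.181, -0.178], TCP at [0.278, -0.559, 0.19] pointing down, gripper open.
Joint ranges: [-3.08, 3.08], [-0.75, 2.2], [0.22, 2.44], [-1.43, 4.57], [0, 2.65], [-2.85, 2.85]. Speed limits (rad/s): [2.79, 2.79, 3.14, 3.14, 3.14, 3.14].

### API

Orientations are given as a rotation vector (axis times angle).
In Python, from plant import robot, jaws, sensors, optics, sign_off, finder gives the robot as it stands. Calls block until the motion is done:
- robot.goto(position, orientation): joint-space move of the TCP to a pose.
- robot.movel(position, orientation=None, speed=0.15, max_force=None): straight line of the TCP; orientation=None keeps the orientation; speed is the mean speed in m/s. With max_force (N) it stops when the force on the tool has changed by that much, and returns True; else False.
- robot.move_j(angles): joint-space move.
- jaws.set_gripper(opening, grasp_force=None): opening from 0.0 (shut) to 1.0 (fully open); grasp_force is the grip in N (None keeps the last); returns when the fingers have stopped.
- robot.wait(seconds).
- robot.ik(position, orientation): joint angles nearest the present ones, or None.
- sensors.state(): the state.
- optics.capture(name): name is "scene" or "top" or "wrist"; returns a dict with "image" (420x560x3 uint8, blue, green, red), "intrinsics" (3x3 intrinsics, pixels), "k1" (the pictures are not rectified: a ray, as slopes to the right and down, at radius r is drawn at 1 + k1 r^2 times it, then the intrinsics apply), "extrinsics" (4x4, takes a point from world to camera coordinates). Camera axes: x right, y down, z forward; pixel columns grow to the right and rows downward; lengths in m; the calibration is good to about 2 mm. A picture is of the moment at which its call begins. There is no depth.
A pose or a line that the arm cannot do raises robot.PlanningError and nothing moves.
- sign_off(): hands the job in, once; it reports no verdict.
Trained networks look in a picture, given as the dict that the camera call returned (one of the last four; its "shot" number tells which), for a name from the list of things; names that differ only in an ending like _2 or _b are one class to them, and where a whole thing is asked for, a point or a joint stands for the part that bears it (a point fixed in the world has none). Each returns a list of dicts, best first, with "score" (0 to 1); they miss things now and then, are a little off and sometimes report something else, mostly with a low value. They report only what shows in the picture. A call takes as long as a camera call. They do not tell look-alikes from the thing itself.
- finder.regions_of(picture, query): "pixels" (420x560 bool, what is visible of it) and "extent" ([left, top, right, bottom] in pixels, round what is visible of it).
The state is a dict: "time": time; "joint_pos": joint angles; "joint_velocities": joint speeds; "joint_efforts": joint torques, N m; "tool_pos": TCP position; "tcp_rot": TCP orientation; "force": force on the tool from outside, world axes, zero at the start; "ft_torque": the same for the moment, N m; "grip_width": opening from 0.0 (shut) to 1.0 (fully open).
Only numpy, scipy, OpenCV 4.12 (cv2) and the standard library are available. Lean on these libraries where they do the work, as an engineer would, in place of code of your own. Each camera call takes 0.05 s, during which the arm holds its last target. There are 200 camera calls.

## Working session

There is one attempt and no reset: what is moved stays moved. The work goes in short steps, each a Python script; the robot and the scene stay as the last script left them, time stands still between calls to the robot, and variables do not carry over. Pictures are saved under pics/ and viewed, on a budget of 10 in all, crops included, one or two more only if the job needs it, and the job is handed in when it is done.

```bash
ls; mkdir -p pics; cat > h.py <<'E'
import numpy as np, cv2
from plant import robot, jaws, sensors, optics, sign_off, finder
from scipy.spatial.transform import Rotation as R
def proj(p,P):
    P=np.atleast_2d(P); E=p["extrinsics"]; c=P@E[:3,:3].T+E[:3,3]; s=c[:,:2]/c[:,2:]
    s=s*(1+p["k1"]*(s**2).sum(1,keepdims=True)); K=p["intrinsics"]
    return s@K[:2,:2].T+K[:2,2]
def onplane(p,uv,z):
    uv=np.atleast_2d(np.float64(uv)); K=p["intrinsics"]; d=(uv-K[:2,2])/[K[0,0],K[1,1]]; s=d.copy()
    for _ in range(20): s=d/(1+p["k1"]*(s**2).sum(1,keepdims=True))
    E=p["extrinsics"]; C=-E[:3,:3].T@E[:3,3]; r=np.c_[s,np.ones(len(s))]@E[:3,:3]
    return C+r*((z-C[2])/r[:,2:])
def down(yaw): # tool z down, tool x at yaw in world
    return (R.from_euler('z',yaw)*R.from_euler('x',np.pi)).as_rotvec()
E
python3 - <<'E'
from h import *
for n in ["scene","top"]:
    p=optics.capture(n); im=p["image"].copy(); E=p["extrinsics"]
    print(n,"cam",(-E[:3,:3].T@E[:3,3]).round(3))
    for q in ["feeler_grip","upper_edge","bone_folder","bead_jar","flask"]:
        for r in finder.regions_of(p,q)[:4]:
            m=r["pixels"]; ys,xs=np.nonzero(m); print(q,round(r["score"],2),np.int32(r["extent"]),m.sum(), onplane(p,[xs.mean(),ys.mean()],0.0).round(3))
            c,_=cv2.findContours(m.astype(np.uint8),0,1); cv2.drawContours(im,c,-1,(0,255,0),1)
            cv2.putText(im,q[:6]+"%.2f"%r["score"],(int(xs.min()),int(ys.min())-2),0,.35,(0,0,255),1)
    cv2.imwrite(f"pics/{n}0.png",im); np.save(f"{n}0.npy",p,allow_pickle=True)
E
```

```text
pics
scene cam [ 1.081 -1.088  0.732]
feeler_grip 0.7 [287 148 320 166] 267 [[0.424 0.268 0.   ]]
upper_edge 0.7 [113 278 151 323] 1029 [[ 0.412 -0.635  0.   ]]
upper_edge 0.57 [342 197 353 209] 57 [[0.681 0.044 0.   ]]
bone_folder 0.59 [339 163 349 180] 104 [[0.59  0.225 0.   ]]
bead_jar 0.97 [200 223 226 258] 792 [[ 0.432 -0.349  0.   ]]
bead_jar 0.31 [260 201 264 219] 51 [[ 0.478 -0.148  0.   ]]
flask 0.61 [279 188 314 282] 2542 [[ 0.629 -0.203  0.   ]]
top cam [ 0.364 -0.186  1.52 ]
feeler_grip 0.72 [133 231 178 254] 365 [[0.43 0.23 0.  ]]
upper_edge 0.84 [417 216 461 262] 1019 [[ 0.442 -0.7    0.   ]]
upper_edge 0.69 [261 194 292 222] 399 [[ 0.546 -0.171  0.   ]]
upper_edge 0.46 [214 149 237 162] 179 [[0.716 0.003 0.   ]]
bone_folder 0.77 [137 186 183 200] 305 [[0.59  0.229 0.   ]]
bead_jar 0.79 [336 222 357 236] 324 [[ 0.472 -0.397  0.   ]]
flask 0.93 [317 133 345 170] 774 [[ 0.731 -0.354  0.   ]]
```

```bash
python3 - <<'E'
import cv2
a=cv2.imread("pics/top0.png")[110:290,110:490]; cv2.imwrite("pics/top0c.png",cv2.resize(a,None,fx=2.1,fy=2.1,interpolation=cv2.INTER_CUBIC))
a=cv2.imread("pics/scene0.png")[110:350,90:400]; cv2.imwrite("pics/scene0c.png",cv2.resize(a,None,fx=2.4,fy=2.4,interpolation=cv2.INTER_CUBIC))
E
```

```text
(no output)
```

View pics/top0c.png

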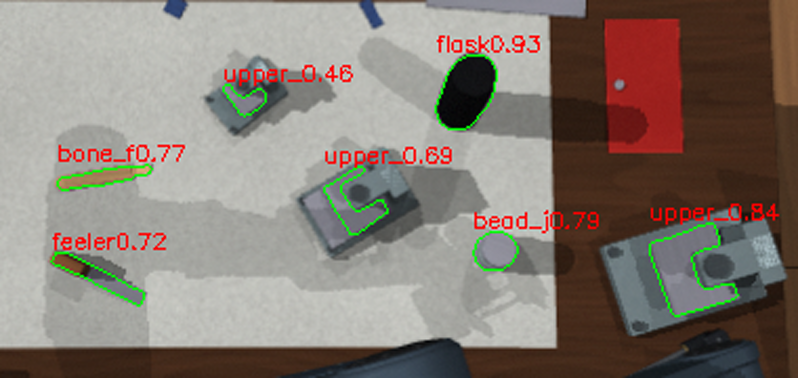

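View pics/scene0c.png

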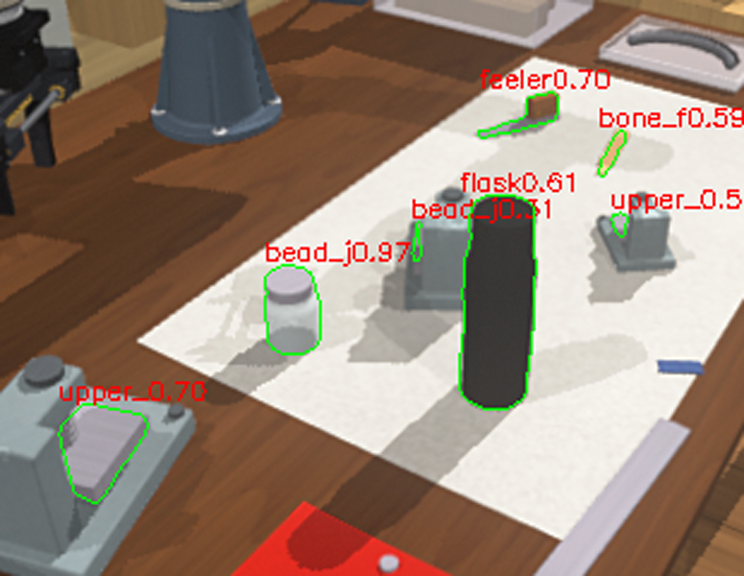

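The top view shows the feeler at crop (70,262), with its thin end at (143,300). The middle-sized press is at crop (360,205), its ledge to the lower left (310,220). I'll go high, look at the press on the way, then look at the feeler with the wrist camera.

```bash
python3 - <<'E'
from h import *
p=np.load("top0.npy",allow_pickle=True).item()
f=lambda x,y:[110+x/2.1,110+y/2.1]
fe=onplane(p,[f(57,258),f(143,300)],0.01); print(fe.round(3))
pr=onplane(p,[f(300,195),f(335,255),f(415,210)],0.03); print(pr.round(3))
s=sensors.state(); q=s["tool_pos"]; print(s["tcp_rot"])
robot.movel([q[0],q[1],0.32],speed=0.25)
for k,(xy,yaw) in {"w1":((0.47,-0.10),0.),"w2":((0.42,0.20),0.)}.items():
    for y in (yaw,yaw+np.pi/2,yaw-np.pi/2,yaw+np.pi):
        j=robot.ik([*xy,0.32],down(y))
        print(k,y,None if j is None else np.round(j,2))
    robot.goto([*xy,0.32],down(0))
    w=optics.capture("wrist"); np.save(k+".npy",w,allow_pickle=True); cv2.imwrite(f"pics/{k}.png",w["image"])
    E=w["extrinsics"]; print("cam",(-E[:3,:3].T@E[:3,3]).round(3),E[2,:3].round(2))
print(sensors.state()["time"])
a=np.hstack([cv2.resize(cv2.imread(f"pics/{k}.png"),(400,300)) for k in("w1","w2")]); cv2.imwrite("pics/w12.png",a)
E
```

```text
[[0.459 0.292 0.01 ]
 [0.393 0.156 0.01 ]]
[[ 0.556 -0.089  0.03 ]
 [ 0.462 -0.145  0.03 ]
 [ 0.533 -0.269  0.03 ]]
[3.05818961e+00 7.19038348e-01 1.48148424e-06]
w1 0.0 [-0.44  0.19  1.6  -0.    1.36  1.13]
w1 1.5707963267948966 [-0.44  0.19  1.6   0.    1.36 -0.44]
w1 -1.5707963267948966 [-0.44  0.19  1.6  -0.    1.36  2.7 ]
w1 3.141592653589793 [-0.44  0.19  1.6   0.    1.36 -2.01]
cam [ 0.545 -0.103  0.515] [-0.27  0.   -0.96]
w2 0.0 [ 0.2   0.16  1.63 -0.    1.35  1.77]
w2 1.5707963267948966 [ 0.2   0.16  1.63 -0.    1.35  0.2 ]
w2 -1.5707963267948966 None
w2 3.141592653589793 [ 0.2   0.16  1.63  0.    1.35 -1.37]
cam [0.496 0.197 0.515] [-0.27  0.   -0.96]
4.3417
```

View pics/w12.png

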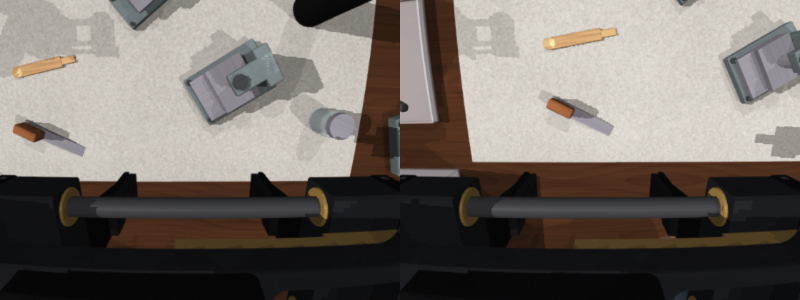

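w1 (left) shows the middle press at about (235,80), ledge facing left with a slight downward lean, and arm to the right. w2 (right) shows the feeler at (578,115), handle upper left and tip lower right. Next I'll view enlarged crops to read corners.

```bash
python3 - <<'E'
import cv2,numpy as np
def crop(f,x0,y0,w,h,s,o):
    a=cv2.resize(cv2.imread(f)[y0:y0+h,x0:x0+w],None,fx=s,fy=s,interpolation=cv2.INTER_CUBIC)
    for i in range(0,w,20):
        cv2.putText(a,str(x0+i),(i*s,8),0,.33,(0,0,255),1); cv2.line(a,(i*s,10),(i*s,14),(0,0,255),1)
        cv2.line(a,(i*s,0),(i*s,h*s),(0,0,255),1) if i%40==0 else 0
    for i in range(0,h,20): cv2.putText(a,str(y0+i),(0,i*s+4),0,.33,(255,0,0),1); cv2.line(a,(0,i*s),(w*s,i*s),(255,0,0),1) if i%40==0 else 0
    cv2.imwrite(o,a)
crop("pics/w1.png",250,45,160,140,5,"pics/pressc.png")
crop("pics/w2.png",195,125,120,80,6,"pics/feelc.png")
E
```

```text
(no output)
```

View pics/pressc.png

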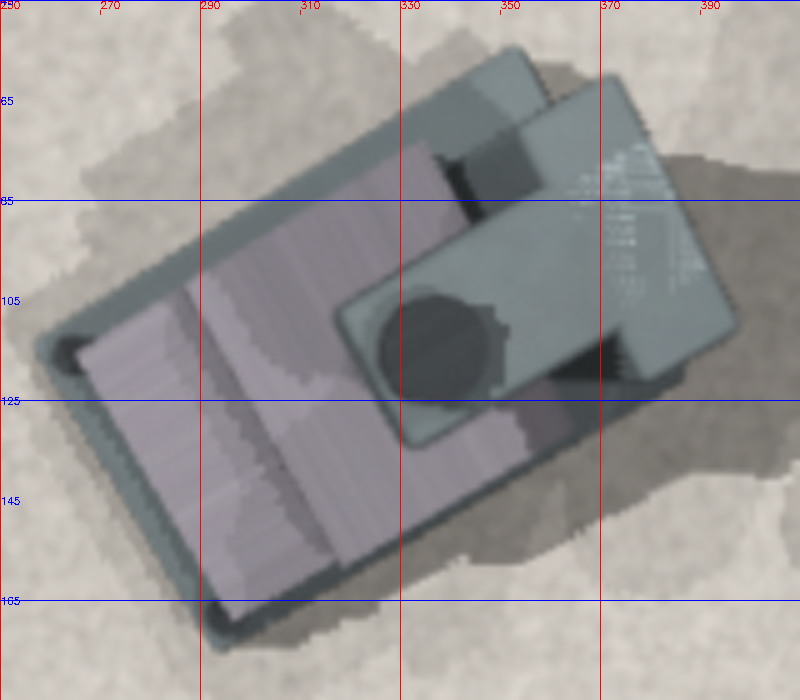

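View pics/feelc.png

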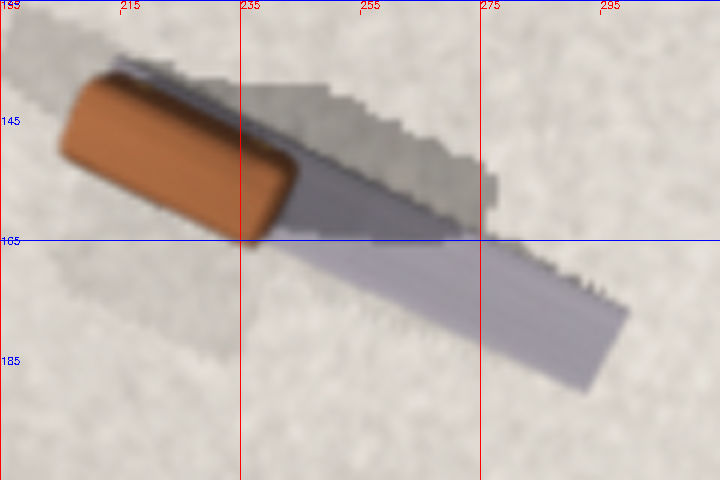

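```bash
python3 - <<'E'
from h import *
w1,w2=[np.load(k+".npy",allow_pickle=True).item() for k in("w1","w2")]
g=lambda c,s,o:np.array(c)/s+o
tip=onplane(w2,g([(628,312),(587,391)],6,[195,125]),0.0018)
hd=onplane(w2,g([(62,152),(245,243),(287,168),(105,78)],6,[195,125]),0.046)
print(tip.round(4),"w",np.linalg.norm(tip[0]-tip[1])); print(hd.round(4),[np.linalg.norm(hd[i]-hd[(i+1)%4]).round(4) for i in range(4)])
t=tip.mean(0);h=hd.mean(0);d=(t-h)[:2];print("tip",t,"handle",h,"L",np.linalg.norm(d),"yaw",np.arctan2(d[1],d[0]))
L=onplane(w1,g([(78,355),(230,618)],5,[250,45]),0.0355);U=onplane(w1,g([(190,285),(340,570)],5,[250,45]),0.0545)
B=onplane(w1,g([(40,345),(222,650),(515,48)],5,[250,45]),0.022)
for n,a in(("L",L),("U",U),("B",B)):
    e=a[1]-a[0]; n_=np.array([-e[1],e[0]]); print(n,a.round(4).tolist(),"len",np.linalg.norm(e).round(4),"mid",a[:2].mean(0).round(4),"normal yaw",np.arctan2(-n_[1],-n_[0]).round(3),np.arctan2(n_[1],n_[0]).round(3))
u=U.mean(0)-L.mean(0);print("L->U",u,np.linalg.norm(u[:2]))
e=B[2]-B[0];print("side yaw",np.arctan2(e[1],e[0]))
E
```

```text
[[0.4053 0.1506 0.0018]
 [0.3836 0.1612 0.0018]] w 0.024123986054213564
[[0.4523 0.2916 0.046 ]
 [0.4301 0.248  0.046 ]
 [0.4482 0.2374 0.046 ]
 [0.4697 0.2804 0.046 ]] [np.float64(0.0489), np.float64(0.021), np.float64(0.0481), np.float64(0.0207)]
tip [0.39446911 0.15592894 0.0018    ] handle [0.45006842 0.26433822 0.046     ] L 0.12183535977545869 yaw -2.0446827462050337
L [[0.5493, -0.0954, 0.0355], [0.4732, -0.1404, 0.0355]] len 0.0884 mid [ 0.5113 -0.1179  0.0355] normal yaw 2.105 -1.036
U [[0.5677, -0.1263, 0.0545], [0.4899, -0.17, 0.0545]] len 0.0893 mid [ 0.5288 -0.1482  0.0545] normal yaw 2.082 -1.059
B [[0.5523, -0.084, 0.022], [0.4613, -0.1392, 0.022], [0.6357, -0.2202, 0.022]] len 0.1064 mid [ 0.5068 -0.1116  0.022 ] normal yaw 2.116 -1.025
L->U [ 0.01756307 -0.03028359  0.019     ] 0.035007956369632075
side yaw -1.0214286093723788
```

All sizes check out: ledge 88 mm (given 90), ledge depth 35.0 mm, feeler length 121.8 mm (given 122.5). I have the mouth at (0.529, −0.148) with slide yaw ≈ −1.045. Now grasp.

```bash
python3 - <<'E'
from h import *
o=down(-2.0447+np.pi); x,y=0.4505,0.2652
robot.goto([x,y,0.15],o); jaws.set_gripper(0.7,40)
robot.movel([x,y,0.0125],o,speed=0.1,max_force=8) and print("touched")
s=sensors.state();print(s["tool_pos"],s["force"])
jaws.set_gripper(0.0,40); s=sensors.state();print("w",s["grip_width"]*87,s["force"])
robot.movel([x,y,0.16],speed=0.1); robot.wait(.3); s=sensors.state(); print(s["force"],s["ft_torque"],s["time"],s["grip_width"]*87)
dirv=np.array([.502,-.865]); 
g=np.array([.5288,-.1482])+(-0.015-0.1225)*dirv
robot.goto([*g,0.16],down(-1.045+np.pi)); robot.movel([*g,0.065],speed=.1); robot.wait(.3)
s=sensors.state(); print(s["tool_pos"],s["joint_pos"],s["force"],s["ft_torque"],s["time"])
for n in ("top","scene","wrist"):
    p=optics.capture(n); np.save(n+"1.npy",p,allow_pickle=True); cv2.imwrite(f"pics/{n}1.png",p["image"])
    print(n,proj(p,[[.5288,-.1482,.0355],[*(g+.1225*dirv),.0525]]).round(1))
a=cv2.imread("pics/top1.png")[160:250,200:320]; b=cv2.imread("pics/scene1.png")[150:240,220:340]
cv2.imwrite("pics/c1.png",np.hstack([cv2.resize(a,(400,300),interpolation=2),cv2.resize(b,(400,300),interpolation=2)]))
E
```

```text
[0.4509737  0.26537638 0.01303903] [-0.2251283  -0.98640358  0.50207989]
w 6.86669492480595 [-2.25242556 -5.2031876  21.6608582 ]
[-0.0916193  -0.05014487  0.21420776] [0.01963714 0.00268958 0.02815369] 10.5333 0.3715534803071297
[ 0.46002889 -0.02933847  0.06537722] [-3.06879709e-01  5.27444339e-01  1.95117917e+00  1.47705479e-06
  6.62088013e-01 -8.32696299e-01] [0.58213474 0.21268005 0.07901979] [ 0.05499693 -0.10172581  0.01764876] 13.375
top [[270.7 211. ]
 [266.6 212.7]]
scene [[277.5 206.3]
 [277.7 198.9]]
wrist [[270.5 372.1]
 [270.5 373. ]]
```

View pics/c1.png

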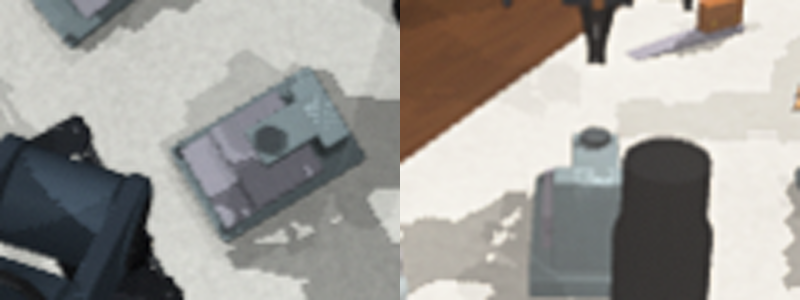

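View pics/wrist1.png

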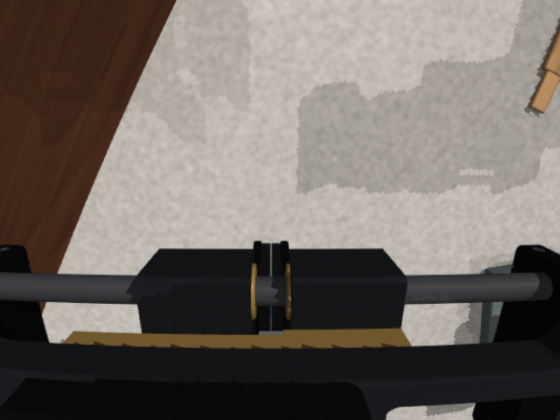

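The grasp missed: the fingers shut fully (width 0.4 mm), and the scene view shows the feeler still on the bench near its old place. I'll look again from close by.

```bash
python3 - <<'E'
from h import *
s=sensors.state(); q=s["tool_pos"]
robot.movel([q[0],q[1],.2],speed=.25); robot.goto([0.38,0.23,.25],down(0)); 
w=optics.capture("wrist"); np.save("w3.npy",w,allow_pickle=True)
jaws.set_gripper(0.7); s=sensors.state(); print(s["time"],s["tool_pos"])
for z in (0,.046): print(proj(w,[[.4505,.2652,z],[.3945,.156,z]]).round(0).tolist())
print(proj(w,[s["tool_pos"]]))
im=w["image"]; cv2.imwrite("pics/w3.png",im)
r=finder.regions_of(w,"feeler_grip")
for a in r[:2]: print(a["score"],np.int32(a["extent"]))
l,t,rr,b=np.int32(r[0]["extent"]); cx,cy=(l+rr)//2,(t+b)//2; x0,y0=max(cx-80,0),max(cy-60,0)
c=cv2.resize(im[y0:y0+120,x0:x0+160],None,fx=5,fy=5,interpolation=2)
for i in range(0,160,20): cv2.putText(c,str(x0+i),(i*5,9),0,.35,(0,0,255),1)
for i in range(0,120,20): cv2.putText(c,str(y0+i),(0,i*5+4),0,.35,(255,0,0),1)
print(x0,y0); cv2.imwrite("pics/w3c.png",c)
E
```

```text
17.75 [0.38002059 0.22999866 0.25000439]
[[243.0, 122.0], [323.0, 164.0]]
[[240.0, 123.0], [328.0, 169.0]]
[[267.33582537 239.44481408]]
0.77 [212 107 325 172]
188 79
```

View pics/w3c.png

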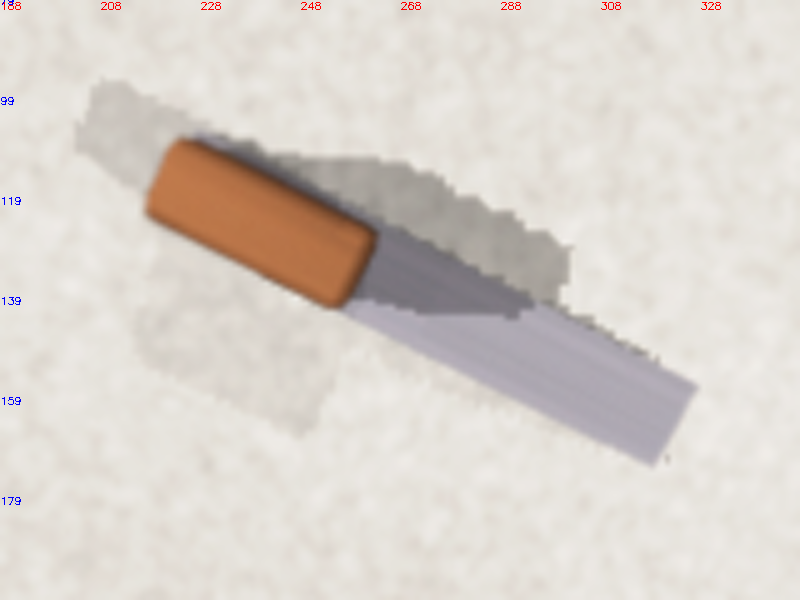

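The projected handle centre (240,123) matches the handle in this picture (240,124), so the feeler never moved and my pose was right. The question is why the fingers passed it. I'll repeat the grasp in instrumented steps.

```bash
python3 - <<'E'
from h import *
o=down(-2.0447+np.pi); x,y=0.4505,0.2652
def rep(t):
    s=sensors.state(); print(t,round(s["time"],2),s["tool_pos"].round(4) if hasattr(s["tool_pos"],"round") else s["tool_pos"],"w",round(s["grip_width"]*87,2),np.round(s["force"],2),np.round(s["ft_torque"],2))
robot.goto([x,y,0.10],o); rep("above"); 
robot.movel([x,y,0.014],o,speed=0.1,max_force=8) and print("touched"); rep("down")
A=[optics.capture("wrist")["image"],optics.capture("scene")["image"][100:205,240:380]]
for f in (.5,.35,.28): jaws.set_gripper(f,20); rep(f)
A+=[optics.capture("wrist")["image"],optics.capture("scene")["image"][100:205,240:380]]
cv2.imwrite("pics/g2.png",np.vstack([np.hstack([cv2.resize(a,(400,300),interpolation=2) for a in A[i:i+2]]) for i in(0,2)]))
E
```

```text
above 18.8 [0.4507 0.2652 0.1003] w 60.63 [-0.01  0.47 -0.11] [ 0.04 -0.01 -0.02]
down 19.81 [0.451  0.2654 0.0145] w 60.76 [-0.37 -0.88  0.21] [-0.01 -0.06  0.05]
0.5 20.55 [0.4505 0.2652 0.014 ] w 43.47 [ 0.06  0.17 -0.85] [-0.04 -0.05 -0.02]
0.35 21.12 [0.4505 0.2652 0.014 ] w 30.11 [0.47 0.72 0.49] [ 0.04 -0.03 -0.01]
0.28 21.57 [0.4505 0.2652 0.014 ] w 24.13 [ 0.12 -0.76  0.31] [-0.01 -0.05 -0.01]
```

View pics/g2.png

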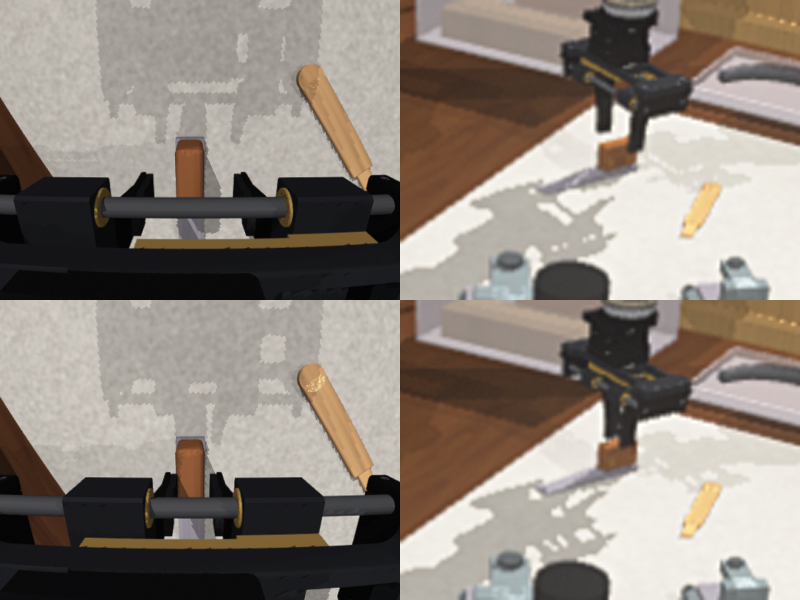

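```bash
python3 - <<'E'
from h import *
s=sensors.state(); Rm=R.from_rotvec(s["tcp_rot"]).as_matrix(); T=np.array(s["tool_pos"]); print(Rm.round(3).tolist(), robot.tcp_to_grasp)
p=optics.capture("scene"); w=optics.capture("wrist")
m=lambda uv:((uv-[240,100])*[400/140,300/105]+[400,0]).round(0).tolist()
for h in (.03,-.03,.012,-.012):
  for z in (0,.03): print("tip",h,z,m(proj(p,[T+Rm[:,1]*h+[0,0,z]])))
ax=-Rm[:,0]
for a in (.0275,-.0275): print("handle end",a,[m(proj(p,[[T[0]+ax[0]*a,T[1]+ax[1]*a,z]])) for z in(0,.046)])
print("wrist handle ends",[(proj(w,[[T[0]+ax[0]*a,T[1]+ax[1]*a,.046]])/1.4).round(0).tolist() for a in(.0275,-.0275)], (proj(w,[T])/1.4).round(0))
r=finder.regions_of(p,"feeler_grip"); 
for a in r[:2]: print(a["score"],a["extent"])
E
```

```text
[[0.456, 0.89, -0.0], [0.89, -0.456, -0.0], [-0.0, -0.0, -1.0]] 0.0187
tip 0.03 0 [[630.0, 170.0]]
tip 0.03 0.03 [[631.0, 149.0]]
tip -0.03 0 [[604.0, 153.0]]
tip -0.03 0.03 [[605.0, 133.0]]
tip 0.012 0 [[622.0, 165.0]]
tip 0.012 0.03 [[623.0, 144.0]]
tip -0.012 0 [[611.0, 158.0]]
tip -0.012 0.03 [[613.0, 138.0]]
handle end 0.0275 [[[599.0, 175.0]], [[601.0, 144.0]]]
handle end -0.0275 [[[632.0, 166.0]], [[635.0, 135.0]]]
wrist handle ends [[[191.0, 215.0]], [[191.0, 149.0]]] [[191. 169.]]
0.8 [285.6, 149.1, 322.1, 167.9]
```

```bash
python3 - <<'E'
from h import *
s=sensors.state(); Rm=R.from_rotvec(s["tcp_rot"]).as_matrix(); T=np.array([.451,.2654,.0145])
w=optics.capture("wrist")
for z in (0,.015,.03,.045): print(z,[(proj(w,[T+Rm[:,1]*h+Rm[:,0]*dx+[0,0,z]])/1.4).round(0)[0].tolist() for h in(.03,-.03) for dx in (.0095,-.0095)])
p=np.load("scene1.npy",allow_pickle=True).item(); T=np.array([.46003,-.02934,.06538])
for z in(0,.015,.03): print(z,((proj(p,[T+[0,0,z]])-[220,150])*[400/120,300/90]+[400,0]).round(0))
E
```

```text
0 [[226.0, 158.0], [225.0, 178.0], [158.0, 158.0], [159.0, 178.0]]
0.015 [[228.0, 164.0], [227.0, 185.0], [155.0, 164.0], [156.0, 185.0]]
0.03 [[231.0, 170.0], [230.0, 193.0], [152.0, 170.0], [153.0, 193.0]]
0.045 [[234.0, 178.0], [233.0, 202.0], [149.0, 178.0], [150.0, 202.0]]
0 [[595.  86.]]
0.015 [[596.  73.]]
0.03 [[596.  59.]]
```

Three independent cues agree: both scene views and the wrist view put the real fingertips about 27 mm above the reported TCP. That explains why the fingers slid off the handle's rounded top. I'll go that much lower, guarded.

```bash
python3 - <<'E'
from h import *
o=down(-2.0447+np.pi); x,y=0.4505,0.2652
def rep(t):
    s=sensors.state(); print(t,round(s["time"],2),np.round(s["tool_pos"],4),"w",round(s["grip_width"]*87,2),np.round(s["force"],2),np.round(s["ft_torque"],2)); return s
jaws.set_gripper(.45,40)
try: print("touch",robot.movel([x,y,-0.0125],o,speed=0.05,max_force=5))
except robot.PlanningError as e: print("PE",e)
rep("down"); jaws.set_gripper(0,40); s=rep("shut")
if s["grip_width"]*87>18:
    q=s["tool_pos"]; robot.movel([x,y,q[2]+.11],speed=.1); robot.wait(.3); rep("up")
    p=optics.capture("scene"); np.save("sc2.npy",p,allow_pickle=True); cv2.imwrite("pics/lift.png",cv2.resize(p["image"][60:200,230:400],None,fx=4,fy=4,interpolation=2))
E
```

```text
touch False
down 23.16 [ 0.4504  0.2652 -0.0127] w 39.28 [ 0.12  0.11 -0.62] [-0.    0.04 -0.01]
shut 23.62 [ 0.4502  0.2653 -0.0123] w 21.67 [-1.32  2.    2.31] [0.24 0.16 0.  ]
up 25.18 [0.4503 0.2651 0.0973] w 21.49 [-1.08  0.78 -2.24] [-0.07 -0.05 -0.04]
```

The grip holds: width 21.5 mm, about 2.2 N of weight. Next I go to the pre-insert pose, check alignment, then touch down on the ledge.

```bash
cat >> h.py <<'E'
U0=0.0123 # underside z = reported z + U0
M=np.array([.5288,-.1482]); YAW=-1.045; DIR=np.array([np.cos(YAW),np.sin(YAW)]); LT=.1228
def tcp(depth,zu,lat=0): return [*(M+(depth-LT)*DIR+lat*np.array([-DIR[1],DIR[0]])),zu-U0]
def rep(t):
    s=sensors.state(); f=np.array(s["force"]); print(t,round(s["time"],2),np.round(s["tool_pos"],4),"depth %.4f zu %.4f"%((np.array(s["tool_pos"])[:2]-M)@DIR+LT,s["tool_pos"][2]+U0),"w",round(s["grip_width"]*87,2),"drag %.2f fz %.2f"%(-f[:2]@DIR,f[2]),np.round(s["ft_torque"],2)); return s
E
python3 - <<'E'
from h import *
o=down(YAW+np.pi)
q=sensors.state()["tool_pos"]; robot.movel([q[0],q[1],.13],speed=.2)
robot.goto(tcp(-.015,.14),o); robot.movel(tcp(-.015,.045),speed=.1); robot.wait(.3); rep("pre")
c=[]
for n,(x0,y0) in {"top":(230,170),"scene":(230,150)}.items():
    p=optics.capture(n); np.save(n+"2.npy",p,allow_pickle=True)
    a=cv2.resize(p["image"][y0:y0+75,x0:x0+100],(400,300),interpolation=2)
    N=np.array([-DIR[1],DIR[0]])
    for d,l in ((-.015,.013),(-.015,-.013),(-.075,.013),(-.075,-.013)):
        xy=M+d*DIR+l*N; u=(proj(p,[[*xy,.045]])[0]-[x0,y0])*4; cv2.circle(a,tuple(int(v) for v in u),2,(0,255,0),-1)
    for d,l,z in ((0,.045,.0545),(0,-.045,.0545),(-.035,.045,.0355),(-.035,-.045,.0355)):
        xy=M+d*DIR+l*N; u=(proj(p,[[*xy,z]])[0]-[x0,y0])*4; cv2.circle(a,tuple(int(v) for v in u),2,(0,0,255),-1)
    c.append(a)
cv2.imwrite("pics/c2.png",np.hstack(c))
E
```

```text
pre 28.38 [ 0.4599 -0.0291  0.0331] depth -0.0148 zu 0.0454 w 21.63 drag 0.34 fz -2.71 [ 0.04 -0.09  0.  ]
```

View pics/c2.png

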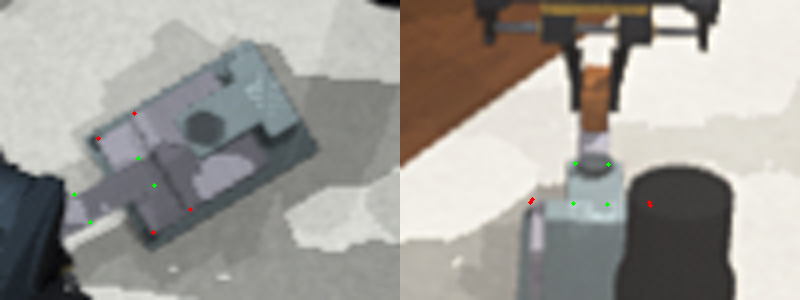

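In the top view (left), the blade lies along my green tip marks at (138,158)/(155,185), square to the edge. The red plate corners match too. Touch down, then creep in while logging drag.

```bash
python3 - <<'E'
from h import *
rep("a"); print("touch",robot.movel(tcp(-.015,.030),speed=.01,max_force=2.5)); s=rep("t"); robot.wait(.2); s=rep("t2")
zu=s["tool_pos"][2]+U0
print("zu contact",zu)
if .031<zu<.040:
    print("stop",robot.movel([*tcp(.010,0)[:2],s["tool_pos"][2]],speed=.02,max_force=6)); robot.wait(.2); rep("in")
E
```

```text
a 28.48 [ 0.4597 -0.029   0.0329] depth -0.0149 zu 0.0452 w 21.95 drag -0.75 fz -3.06 [ 0.01 -0.19  0.01]
touch True
t 29.41 [ 0.4595 -0.0289  0.0233] depth -0.0152 zu 0.0356 w 21.83 drag 0.76 fz 2.98 [-0.18 -0.33 -0.03]
t2 29.61 [ 0.4594 -0.0289  0.0232] depth -0.0153 zu 0.0355 w 21.74 drag 0.32 fz 3.71 [-0.25 -0.38  0.06]
zu contact 0.035543475790178594
stop True
in 30.77 [ 0.4683 -0.0457  0.0231] depth 0.0037 zu 0.0354 w 21.96 drag -2.58 fz 1.79 [-0.83 -0.34 -0.08]
```

```bash
python3 - <<'E'
from h import *
N=np.array([-DIR[1],DIR[0]])
for i in range(4):
    s=rep("r"); f=np.array(s["force"]); print("lat",f[:2]@N, "along",f[:2]@DIR); robot.wait(.15)
p=optics.capture("top"); x0,y0=230,170
np.save("top3.npy",p,allow_pickle=True); a=cv2.resize(p["image"][y0:y0+75,x0:x0+100],(400,300),interpolation=2)
p=optics.capture("wrist"); b=cv2.resize(p["image"],(400,300)); cv2.imwrite("pics/c3.png",np.hstack([a,b]))
E
```

```text
r 30.77 [ 0.4683 -0.0457  0.0231] depth 0.0037 zu 0.0354 w 21.96 drag -2.58 fz 1.79 [-0.83 -0.34 -0.08]
lat -0.9660956131455956 along 2.582624660160217
r 30.92 [ 0.4682 -0.0453  0.0232] depth 0.0034 zu 0.0355 w 21.66 drag -2.77 fz 1.50 [-0.8  -0.47 -0.08]
lat -1.0323994793820637 along 2.7706759990561185
r 31.07 [ 0.468  -0.045   0.0232] depth 0.0030 zu 0.0355 w 21.76 drag -3.13 fz 2.50 [-0.77 -0.6  -0.04]
lat -0.5547177727899888 along 3.1255901678586366
r 31.22 [ 0.4678 -0.0448  0.0232] depth 0.0027 zu 0.0355 w 21.49 drag -1.82 fz 2.65 [-0.78 -0.7   0.06]
lat -0.02295646196079227 along 1.820928167554322
```

View pics/c3.png

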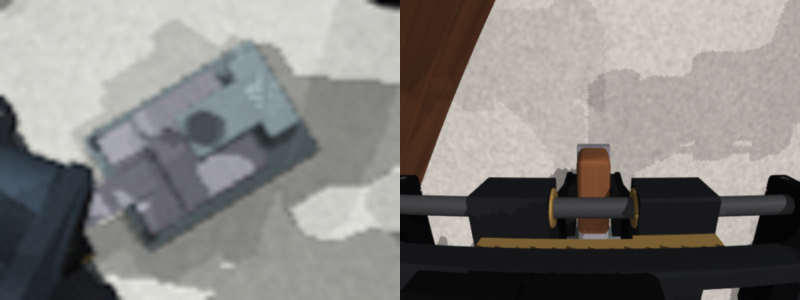

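The tool is only settling after the guard stop, which friction and noise tripped. The blade is in place, so I'll creep in by small steps and log the drag.

```bash
python3 - <<'E'
from h import *
z=.0232; d=.003; L=[]
while d<.046:
    d+=.003
    st=robot.movel([*tcp(d,0)[:2],z],speed=.015,max_force=20)
    fs=[];
    for _ in range(3): s=sensors.state(); fs.append(s["force"]); robot.wait(.04)
    f=np.mean(fs,0); act=(np.array(s["tool_pos"])[:2]-M)@DIR+LT; dr=-f[:2]@DIR; L.append(dr)
    print("%.4f act %.4f zu %.4f drag %.2f fz %.2f ty %s t %.1f"%(d,act,s["tool_pos"][2]+U0,dr,f[2],np.round(s["ft_torque"],2),s["time"]),st)
    base=np.median(L[1:4]) if len(L)>4 else 2.
    if st or (len(L)>4 and dr>base+3.5): break
E
```

```text
0.0060 act 0.0027 zu 0.0352 drag 2.86 fz 5.14 ty [ 0.27 -0.3   0.12] t 32.0 False
0.0090 act 0.0048 zu 0.0351 drag 4.23 fz 5.91 ty [ 0.32 -0.14  0.08] t 32.5 False
0.0120 act 0.0073 zu 0.0351 drag 4.72 fz 6.61 ty [ 0.3   0.04 -0.01] t 32.9 False
0.0150 act 0.0095 zu 0.0350 drag 5.98 fz 7.68 ty [0.51 0.09 0.03] t 33.4 False
0.0180 act 0.0104 zu 0.0350 drag 9.86 fz 9.44 ty [1.31 0.2  0.14] t 33.9 False
```

```bash
python3 - <<'E'
from h import *
def m(t):
    fs=[]
    for _ in range(4): s=sensors.state(); fs.append(np.r_[s["force"],s["ft_torque"]]); robot.wait(.04)
    f=np.mean(fs,0); Rm=R.from_rotvec(s["tcp_rot"]).as_matrix()
    print(t,"act %.4f zu %.4f drag %.2f lat %.2f fz %.2f T"%((np.array(s["tool_pos"])[:2]-M)@DIR+LT,s["tool_pos"][2]+U0,-f[:2]@DIR,f[:2]@[-DIR[1],DIR[0]],f[2]),f[3:].round(2),"pitch %.4f"%(Rm[:2,2]@DIR),round(s["time"],1))
m("now")
for dz in (.0005,.001,.0015): robot.movel([*tcp(.018,0)[:2],.0232+dz],speed=.01); m(dz)
E
```

```text
now act 0.0104 zu 0.0350 drag 10.24 lat 0.90 fz 8.96 T [1.33 0.22 0.11] pitch -0.0192 34.0
0.0005 act 0.0109 zu 0.0352 drag 8.18 lat 0.67 fz 6.05 T [1.17 0.24 0.06] pitch -0.0186 34.5
0.001 act 0.0115 zu 0.0354 drag 5.57 lat 0.18 fz 3.22 T [0.95 0.18 0.02] pitch -0.0180 34.9
0.0015 act 0.0130 zu 0.0358 drag 5.85 lat -0.69 fz -1.59 T [ 1.05  0.56 -0.04] pitch -0.0158 35.3
```

Drag is now 5.9 N while the net vertical load is only about +1 N, so the upper plate must already be pressing at about 5 N. To confirm, I'll slide a few mm further: the drag should plateau if the blade is wedging the sprung plate. This also adds depth margin.

```bash
cat >> h.py <<'E'
def m(t,n=4):
    fs=[]
    for _ in range(n): s=sensors.state(); fs.append(np.r_[s["force"],s["ft_torque"]]); robot.wait(.04)
    f=np.mean(fs,0); Rm=R.from_rotvec(s["tcp_rot"]).as_matrix(); a=(np.array(s["tool_pos"])[:2]-M)@DIR+LT
    print(t,"act %.4f zu %.4f drag %.2f lat %.2f fz %.2f T"%(a,s["tool_pos"][2]+U0,-f[:2]@DIR,f[:2]@[-DIR[1],DIR[0]],f[2]),f[3:].round(2),"pitch %.4f w %.2f"%(Rm[:2,2]@DIR,s["grip_width"]*87),round(s["time"],1)); return a,-f[:2]@DIR,f[2]
E
python3 - <<'E'
from h import *
z=.0247; d=.018; m("0")
while d<.034:
    d+=.002; robot.movel([*tcp(d,0)[:2],z],speed=.012,max_force=15)
    a,dr,fz=m("%.4f z %.4f"%(d,z))
    z+=np.clip((-.5-fz)*-.00012,-.0004,.0004)
    if a>.0205 or dr>14: break
E
```

```text
0 act 0.0130 zu 0.0358 drag 5.43 lat -0.52 fz -1.23 T [ 1.06  0.54 -0.04] pitch -0.0158 w 21.69 35.5
0.0200 z 0.0247 act 0.0144 zu 0.0358 drag 7.54 lat -1.02 fz -0.09 T [ 1.3   0.58 -0.02] pitch -0.0167 w 21.81 35.9
0.0220 z 0.0247 act 0.0160 zu 0.0359 drag 8.16 lat -0.34 fz 0.77 T [ 1.36  0.64 -0.02] pitch -0.0174 w 21.82 36.4
0.0240 z 0.0249 act 0.0178 zu 0.0359 drag 8.54 lat -0.42 fz 0.58 T [ 1.39  0.65 -0.02] pitch -0.0178 w 21.25 36.9
0.0260 z 0.0250 act 0.0196 zu 0.0360 drag 8.37 lat -0.47 fz 0.51 T [ 1.43  0.67 -0.02] pitch -0.0182 w 21.35 37.4
0.0280 z 0.0252 act 0.0214 zu 0.0361 drag 8.49 lat -0.53 fz -0.03 T [ 1.5   0.73 -0.06] pitch -0.0186 w 21.29 37.9
```

Drag has plateaued at about 8.4 N over the last 5 mm, as a sprung plate on a wedge should. I'll hold, check that it is still, and take a last look.

```bash
python3 - <<'E'
from h import *
for i in range(3): m("hold",3); robot.wait(.4)
c=[]
for n,(x0,y0) in {"top":(230,170),"scene":(230,150)}.items():
    p=optics.capture(n); c.append(cv2.resize(p["image"][y0:y0+75,x0:x0+100],(400,300),interpolation=2))
cv2.imwrite("pics/c4.png",np.hstack(c))
E
```

```text
hold act 0.0214 zu 0.0361 drag 8.48 lat -0.67 fz 0.33 T [ 1.48  0.72 -0.04] pitch -0.0186 w 22.02 38.0
hold act 0.0214 zu 0.0361 drag 7.98 lat -0.50 fz 0.31 T [ 1.46  0.71 -0.06] pitch -0.0187 w 21.61 38.5
hold act 0.0214 zu 0.0361 drag 8.32 lat -0.61 fz -0.22 T [ 1.51  0.69 -0.02] pitch -0.0186 w 21.83 39.0
```

View pics/c4.png

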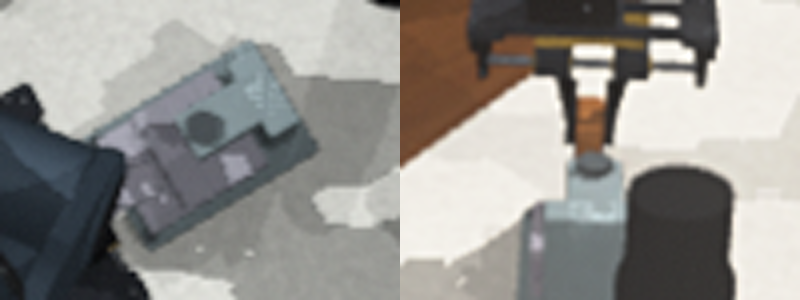

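The hold is stable, with zero drift over 1 s. The views show the handle upright in the fingers at (590,125), the blade under the upper plate near (150,180), and the press and flask unmoved. Handing in.

```bash
python3 -c "
from h import *
sign_off()"
```

```text
the job is handed in; nothing more can be done
```

I handed the job in at about 39 s with the feeler still held by its handle and its blade wedged in the gap of the middle-sized press. `sign_off` gives no verdict.

**Grasp:** The first attempt missed, without moving the feeler noticeably. The camera views showed the real fingertips about 27 mm above the reported TCP. I went that much lower and the second grasp held: finger opening 21.5 mm on a 22 mm handle, with about 2 N of weight.

**Insertion:** The blade touched the lower plate at 35.5 mm, inside the 34–36.5 mm given, and I then slid it in square to the front. Two early signs did not mean the snug fit:
- A guard stop tripped at about 4 mm depth, from friction and noise.
- Part of the drag rise near 10 mm came from pressing down too hard, so I eased the height.

**Last checks:**
- **Depth:** the tip is about 21 mm inside, by my estimate, good to about 3 mm.
- **Drag:** it levelled off at about 8.4 N and held. The net vertical load was only about 2–2.5 N, so the upper plate must be pressing at roughly 5–6 N.
- **Plate rise:** about 1 mm, estimated from the slide after contact. It is too small to see in the pictures, so it is not measured directly.
- **Stillness and tilt:** no drift over 1 s. The tool tilts 0.019 rad nose-down, within the 0.12 rad allowed.
- **Disagreement:** by my depth figure, contact came at 10–14 mm, but the given sizes say at least 17 mm for a level blade. The slight tilt and a few mm of depth error would explain it.
- **Bystanders:** the flask looked unmoved in the last view. I did not re-check the jar, which was never approached. The bone folder was in view only at the grasp, where it lay untouched.

I viewed 12 pictures, two over the budget.

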